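Fill the gap in the cream carton row

TASK

Put the loose cream carton from the counter upright into the gap in the row in the display tray; the gap is too narrow, so gently nudge the neighbours and the end stop along first, without tipping or lifting any carton of the row, and set the carton down rather than drop it. Then slide the end stop back up against the row so that all six cartons stand upright and snug, and leave everything else on the counter where it is.

Things in the scene. Friction and masses are not known exactly. Their poses are not given: they have to be found in the camera images.
- carton_center (a point): The loose carton to put in the row: small white-and-navy 200 ml cream carton, 63 mm (x) by 41 mm (y) by 88 mm high, 215 g give or take a third, flat rigid faces. It stands upright on the counter, to the left of the tray. This point is its centre, 44 mm above its underside; z up, x along its 63 mm side.
- tray: Display tray, fixed, grey sheet steel, 310 mm long (y, the row's direction), 75 mm deep (x). Origin: centre of underside, z up. Floor 3 mm thick; lips at both long sides 20 mm high, 69 mm apart inside. Fixed end wall 62 mm high, inner face at y = +150 mm; the -y end is open beyond the end stop. From the wall: three cartons, a gap of 28 to 37 mm (a carton is 41), two cartons, the stop; other spaces 0 to 8 mm.
- row1_center (a point): Carton first in the row, next to the fixed end wall: small white-and-navy 200 ml cream carton, 63 mm (x) by 41 mm (y) by 88 mm high, 215 g give or take a third, flat rigid faces, standing loose on the tray floor with x and y along the tray's. This point is its centre, 44 mm above its underside (so 47 mm above the counter).
- row2_center (a point): Carton second in the row: small white-and-navy 200 ml cream carton, 63 mm (x) by 41 mm (y) by 88 mm high, 215 g give or take a third, flat rigid faces, standing loose on the tray floor with x and y along the tray's. This point is its centre, 44 mm above its underside (so 47 mm above the counter).
- row3_center (a point): Carton third in the row; its -y face is one side of the gap: small white-and-navy 200 ml cream carton, 63 mm (x) by 41 mm (y) by 88 mm high, 215 g give or take a third, flat rigid faces, standing loose on the tray floor with x and y along the tray's. This point is its centre, 44 mm above its underside (so 47 mm above the counter).
- row4_center (a point): Carton fourth in the row; its +y face is the other side of the gap: small white-and-navy 200 ml cream carton, 63 mm (x) by 41 mm (y) by 88 mm high, 215 g give or take a third, flat rigid faces, standing loose on the tray floor with x and y along the tray's. This point is its centre, 44 mm above its underside (so 47 mm above the counter).
- row5_center (a point): Carton last in the row, next to the sliding end stop: small white-and-navy 200 ml cream carton, 63 mm (x) by 41 mm (y) by 88 mm high, 215 g give or take a third, flat rigid faces, standing loose on the tray floor with x and y along the tray's. This point is its centre, 44 mm above its underside (so 47 mm above the counter).
- end_stop (a joint): Sliding end stop of the tray: travel towards the tray's -y, 0 to 0.045 m. At value q its inner face is at tray y = -93 mm - q, leaving 243 mm + q for the row (six cartons measure 246 mm). A push of about 2 N slides it and it stays where it is left; cartons pushed against it take it along.
- stop_face (a point): Centre of the end stop's inner face (towards +y, the cartons), 43 mm above the counter: an upright steel plate 66 mm wide, 5 mm thick, from 4 to 82 mm above the counter; on its outer (-y) side a thin foot (6 mm up) and two low ribs (21 mm up) reach at most 31 mm from this face. Axes as the tray's.
- honey_jar: Bystander, not to be disturbed: glass honey jar with brass lid, 70 mm across, 105 mm high, one of three things standing on the left part of the counter. Origin: centre of its underside.
- cheese_a: Bystander, not to be disturbed: cream-coloured wrapped cheese cylinder, 74 mm across, 85 mm high, one of three things standing on the left part of the counter. Origin: centre of its underside.
- cheese_b: Bystander, not to be disturbed: larger cheese cylinder, 88 mm across, 100 mm high, at the back. Origin: centre of its underside.
- cheese_c: Bystander, not to be disturbed: larger cheese cylinder, 88 mm across, 100 mm high, at the back. Origin: centre of its underside.
- litre: Bystander, not to be disturbed: one-litre carton, 70 x 65 mm and 195 mm high, on the right. Origin: centre of its underside.
- tub: Bystander, not to be disturbed: round yoghurt tub, 104 mm across, 78 mm high, at the back. Origin: centre of its underside.
Mind the look-alikes: they are no part of the job. What is shaped like the part that bears row4_center but purple or yellow is not meant. Leave any green look-alike of the part that bears carton_center alone.

How it is judged:
By the outcome, as a careful person would: the job done as asked, in the order asked, and still so for the second after the job is handed in, with the robot touching nothing.
It also fails if it takes over 72 s, if anything falls off the work surface, if the arm or the gripper's body presses on something with over 40 N, if the wrist force passes 120 N, or if a joint passes its speed limit or range.

ROBOT

A 6-joint arm with a two-finger parallel gripper is mounted at the origin on the work surface. World frame = base frame: x ahead of the robot, y to its left, z up, the work surface at z = 0. Lengths are in m, angles in rad, forces in N, time in s.
With the tool pointing down it reaches from about 0.35 to 0.95 m from the base axis. Payload 17.4 kg.
Tool frame: the origin (TCP) lies at the very end of the fingers, on their centre line; the grasp point (between the pads) lies bot.pinch_z behind it (bot.pinch_z is the distance from the TCP to the grasp point, in m); z points along the fingers, y is the direction in which the jaws open and shut (so a half turn about z gives the same grasp; the last joint's range is limited). The gripper opens to 93 mm and grips with 3 to 60 N. Pads are 15 mm wide; open, the fingers measure 128 mm over their backs; the gripper's body (75 mm by 188 mm) begins 65 mm behind the grasp point.
Start: joints at [1.308, 0.116, 1.442, -0, 1.584, -0.038], TCP at [0.15, 0.658, 0.219] pointing down, gripper open.
Joint ranges: [-2.83, 2.83], [-0.83, 2.19], [0.07, 2.5], [-1.14, 4.28], [0.01, 3], [-2.97, 2.97]. Speed limits (rad/s): [1.89, 1.89, 2.22, 3.14, 3.14, 3.14].

INTERFACE

Orientations are given as [roll, pitch, yaw] about the fixed x, y, z axes, in that order (R = Rz(yaw) Ry(pitch) Rx(roll)).
In Python, from plant import bot gives the robot as it stands. Calls block until the motion is done:
- bot.reach(position, orientation): joint-space move of the TCP to a pose.
- bot.move_linear(position, ori=None, speed=0.15, threshold=None): straight line of the TCP; ori=None keeps the orientation; speed is the mean speed in m/s. With threshold (N) it stops when the force on the tool has changed by that much, and returns True; else False.
- bot.goto_joints(angles): joint-space move.
- bot.move_gripper(opening): opening from 0.0 (shut) to 1.0 (fully open); the grip force is fixed at half the most; returns when the fingers have stopped.
- bot.pause(seconds).
- bot.ik(position, orientation): joint angles nearest the present ones, or None.
- bot.get_obs(): the state.
- bot.grab_frame(name): name is "scene" or "top" or "wrist"; returns a dict with "img" (420x560x3 uint8, blue, green, red), "mtx" (3x3 intrinsics, pixels), "eye" and "orientation" of the camera in the world. Camera axes: x right, y up, looking along -z (the intrinsics and any distortion apply to the point x, -y, -z); pixel columns grow to the right and rows downward; lengths in m; the calibration is good to about 2 mm. A picture is of the moment at which its call begins. There is no depth.
A pose or a line that the arm cannot do raises bot.Unreachable and nothing moves.
- bot.sign_off(): hands the job in, once; it reports no verdict.
Trained networks look in a picture, given as the dict that the camera call returned (one of the last four; its "shot" number tells which), for a name from the list of things; names that differ only in an ending like _2 or _b are one class to them, and where a whole thing is asked for, a point or a joint stands for the part that bears it (a point fixed in the world has none). Each returns a list of dicts, best first, with "score" (0 to 1); they miss things now and then, are a little off and sometimes report something else, mostly with a low value. They report only what shows in the picture. A call takes as long as a camera call. They do not tell look-alikes from the thing itself.
- bot.boxes_of(picture, query): "bbox" ([left, top, right, bottom] in pixels, round what is visible of it).
- bot.cut_out(picture, query): "region" (420x560 bool, what is visible of it) and "bbox" ([left, top, right, bottom] in pixels, round what is visible of it).
- bot.pinpoint(picture, query): "xy" ([column, row] in pixels: a listed point, or the origin of a listed thing).
The state is a dict: "t": time; "qpos": joint angles; "qvel": joint speeds; "joint_torque": joint torques, N m; "tool_pos": TCP position; "ee_rot": TCP orientation; "wrist_force": force on the tool from outside, world axes, zero at the start; "wrist_torque": the same for the moment, N m; "width": opening from 0.0 (shut) to 1.0 (fully open).
Only numpy, scipy, OpenCV 4.12 (cv2) and the standard library are available. Lean on these libraries where they do the work, as an engineer would, in place of code of your own. Each camera call takes 0.05 s, during which the arm holds its last target. There are 200 camera calls.

## Working session

There is one attempt and no reset: what is moved stays moved. The work goes in short steps, each a Python script; the robot and the scene stay as the last script left them, time stands still between calls to the robot, and variables do not carry over. Pictures are saved under pics/ and viewed, about 8 in all and at most 12, crops included, and the job is handed in when it is done.

```bash
mkdir -p pics; ls; cat > h.py <<'E'
from plant import bot
import numpy as np, cv2
from scipy.spatial.transform import Rotation as R
def rot(f):
    o=np.array(f["orientation"]); return o if o.shape==(3,3) else R.from_euler('xyz',o).as_matrix()
def ray(f,uv):
    K=np.array(f["mtx"]); p=np.linalg.inv(K)@[uv[0],uv[1],1]
    return np.array(f["eye"]), rot(f)@np.array([p[0],-p[1],-p[2]])
def at_z(f,uv,z):
    e,d=ray(f,uv); return e+d*(z-e[2])/d[2]
def proj(f,P):
    c=rot(f).T@(np.array(P)-f["eye"]); q=np.array(f["mtx"])@[c[0],-c[1],-c[2]]; return q[:2]/q[2]
E
python3 - <<'E'
from h import *
s=bot.grab_frame("scene"); t=bot.grab_frame("top")
for n,f in(("scene",s),("top",t)):
    cv2.imwrite(f"pics/{n}0.png",f["img"]); print(n,{k:v for k,v in f.items() if k!="img"})
Z=dict(carton_center=.044,tray=0,row1_center=.047,row2_center=.047,row3_center=.047,row4_center=.047,row5_center=.047,stop_face=.043,honey_jar=0,cheese_a=0,litre=0,tub=0)
for q,z in Z.items():
    for n,f in(("s",s),("t",t)):
        r=bot.pinpoint(f,q)
        print(q,n,[(np.round(a["xy"]).tolist(),round(a["score"],2),np.round(at_z(f,a["xy"],z)[:2],3).tolist()) for a in r[:4]])
print(bot.get_obs()["t"],bot.pinch_z,bot.get_obs()["ee_rot"])
E
```

```text
pics
scene {'mtx': array([[474.25444586,   0.        , 279.6299783 ],
       [  0.        , 474.25444586, 211.82358456],
       [  0.        ,   0.        ,   1.        ]]), 'eye': array([ 1.40047308, -0.44707556,  0.8459628 ]), 'orientation': array([ 0.88396591, -0.01959001,  1.13962408]), 'shot': 1}
top {'mtx': array([[395.81987528,   0.        , 276.64074739],
       [  0.        , 395.81987528, 209.16574665],
       [  0.        ,   0.        ,   1.        ]]), 'eye': array([ 0.43905146, -0.01029197,  1.00797546]), 'orientation': array([ 0.12157101,  0.01293468, -1.57786174]), 'shot': 2}
carton_center s [([316.0, 174.0], 0.88, [0.402, 0.15]), ([351.0, 172.0], 0.77, [0.431, 0.25])]
carton_center t [([220.0, 270.0], 0.88, [0.411, 0.14]), ([171.0, 259.0], 0.71, [0.438, 0.258])]
tray s [([264.0, 248.0], 0.87, [0.587, -0.1]), ([304.0, 220.0], 0.57, [0.53, 0.045])]
tray t [([323.0, 202.0], 0.61, [0.581, -0.118]), ([442.0, 307.0], 0.29, [0.314, -0.407]), ([269.0, 199.0], 0.21, [0.588, 0.02])]
row1_center s [([306.0, 219.0], 0.65, [0.577, 0.025])]
row1_center t [([272.0, 198.0], 0.89, [0
[... 1020 characters left out ...]
_jar s [([402.0, 195.0], 0.96, [0.542, 0.364])]
honey_jar t [([132.0, 220.0], 0.8, [0.538, 0.375]), ([349.0, 193.0], 0.53, [0.603, -0.184])]
cheese_a s [([387.0, 224.0], 0.88, [0.635, 0.248]), ([258.0, 309.0], 0.86, [0.765, -0.189]), ([321.0, 290.0], 0.79, [0.772, -0.032])]
cheese_a t [([288.0, 128.0], 0.82, [0.778, -0.029]), ([186.0, 183.0], 0.58, [0.632, 0.236])]
litre s [([123.0, 213.0], 0.95, [0.302, -0.403])]
litre t [([441.0, 309.0], 0.69, [0.309, -0.403]), ([293.0, 199.0], 0.24, [0.588, -0.04])]
tub s [([378.0, 275.0], 0.82, [0.785, 0.117]), ([290.0, 224.0], 0.3, [0.53, 0.003])]
tub t [([232.0, 126.0], 0.87, [0.785, 0.118])]
1.3 0.0188 [ 3.14158319e+00 -2.20114955e-05  2.91680437e+00]
```

```bash
python3 - <<'E'
import cv2
a=cv2.imread("pics/scene0.png")[130:350,90:440]; b=cv2.imread("pics/top0.png")[100:330,110:460]
import numpy as np
a=cv2.resize(a,(560,352),interpolation=cv2.INTER_CUBIC)
cv2.imwrite("pics/scene0c.png",cv2.resize(cv2.imread("pics/scene0.png")[130:330,180:440],(780,600),interpolation=cv2.INTER_CUBIC))
cv2.imwrite("pics/top0c.png",cv2.resize(cv2.imread("pics/top0.png")[100:310,130:410],(800,600),interpolation=cv2.INTER_CUBIC))
E
```

```text
(no output)
```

View pics/scene0c.png

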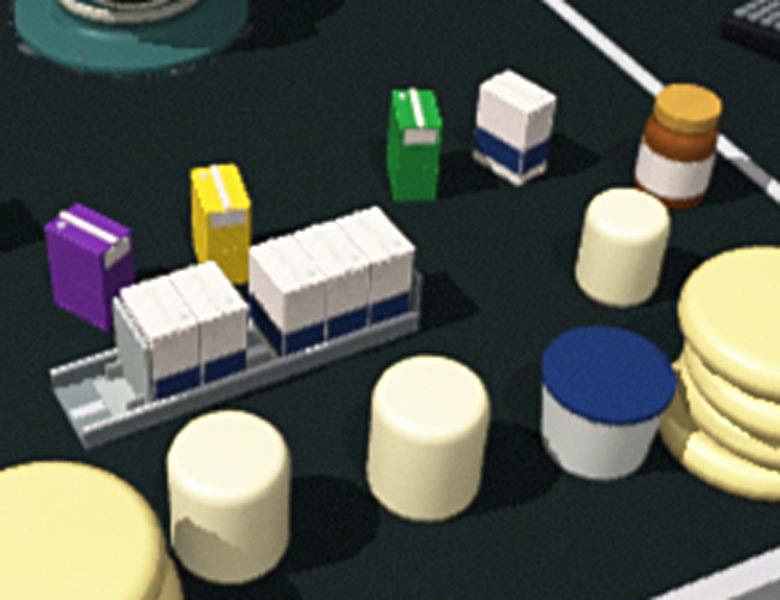

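View pics/top0c.png

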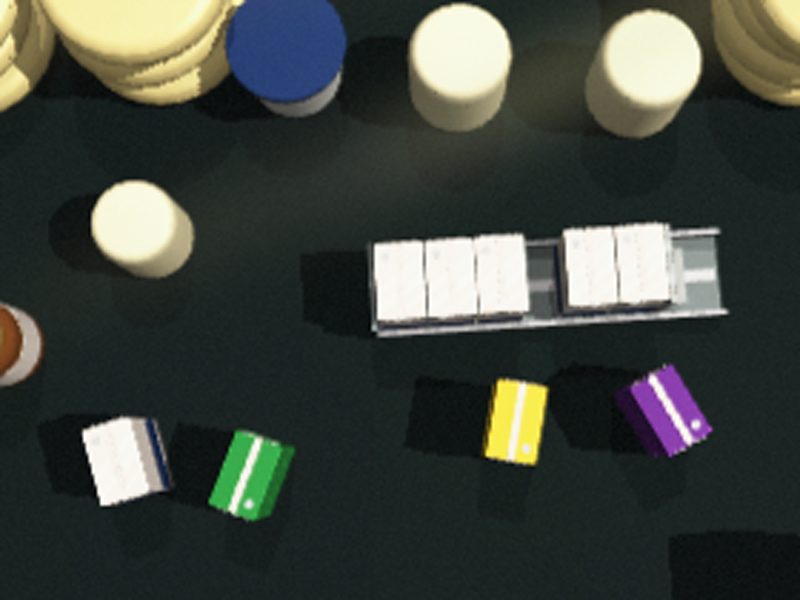

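The white/navy carton at top px (171,259) and scene px (351,172) is the loose one. The green look-alike is at top px (220,270), and the yellow and purple ones are at (310,248) and (365,242). The tray row sits at top px (260–365, ~195), with the gap near (320,198). Next I'll fit the white top faces and take closer wrist views.

```bash
cat >> h.py <<'E'
def rects(f,z,lo,hi,thr=150,minA=50):
    """white top faces: bright, unsaturated; rect fitted in the plane z"""
    im=f["img"].astype(int); m=((im.min(2)>thr)&(im.max(2)-im.min(2)<50)).astype(np.uint8)
    out=[]
    for c in cv2.findContours(m,cv2.RETR_EXTERNAL,cv2.CHAIN_APPROX_NONE)[0]:
        if cv2.contourArea(c)<minA: continue
        P=np.array([at_z(f,p,z)[:2] for p in c[:,0].astype(float)])
        ce=P.mean(0)
        if (ce<lo).any() or (ce>hi).any(): continue
        out.append(cv2.minAreaRect((P*1000).astype(np.float32)))
    return out
def down(yaw): return [np.pi,0,yaw]
E
python3 - <<'E'
from h import *
t=bot.grab_frame("top")
for r in rects(t,.088,(.35,.2),(.5,.3)): print("loose",r)
for r in rects(t,.091,(.5,-.3),(.66,.1)): print("row",r)
bot.reach([.435,.255,.26],down(np.pi/2+.23)); 
w=bot.grab_frame("wrist"); cv2.imwrite("pics/w1.png",w["img"]); print(w["eye"],w["orientation"])
for r in rects(w,.088,(.35,.2),(.5,.32)): print("loose",r)
bot.reach([.585,-.09,.30],down(np.pi/2+.04))
w=bot.grab_frame("wrist"); cv2.imwrite("pics/w2.png",w["img"]); print(w["eye"],w["orientation"])
for r in rects(w,.091,(.5,-.3),(.66,.1)): print("row",r)
for q in ("row3_center","row4_center","stop_face","tray"):
    print(q,[(np.round(a["xy"]),round(a["score"],2),np.round(at_z(w,a["xy"],.047 if q!="tray" else 0)[:2],3)) for a in bot.pinpoint(w,q)[:3]])
np.save("w2.npy",w,allow_pickle=True)
a=np.hstack([cv2.imread(f"pics/w{i}.png") for i in(1,2)]); cv2.imwrite("pics/w12.png",cv2.resize(a,(800,300),interpolation=cv2.INTER_AREA))
print(bot.get_obs()["t"])
E
```

```text
loose ((434.54742431640625, 243.8955841064453), (64.3848876953125, 50.302734375), 16.533370971679688)
row ((580.068603515625, -25.66527557373047), (65.69125366210938, 125.8408203125), 3.7577946186065674)
row ((580.1009521484375, -106.14418029785156), (78.6478500366211, 277.5550842285156), 3.2049789428710938)
[0.41847117 0.32705737 0.42582346] [-0.26610264 -0.00053411  0.23140354]
loose ((434.44488525390625, 249.0598907470703), (65.00847625732422, 41.60097885131836), 16.759782791137695)
[ 0.58229415 -0.01571545  0.46593445] [-0.26580278 -0.00070786  0.04121225]
row ((586.6883544921875, -94.50936889648438), (64.84752655029297, 263.60919189453125), 3.522165536880493)
row3_center []
row4_center [(array([282., 221.]), 0.92, array([ 0.592, -0.142])), (array([172., 160.]), 0.6, array([ 0.466, -0.076]))]
stop_face []
tray [(array([281., 187.]), 0.73, array([ 0.591, -0.112]))]
4.8583
```

View pics/w12.png

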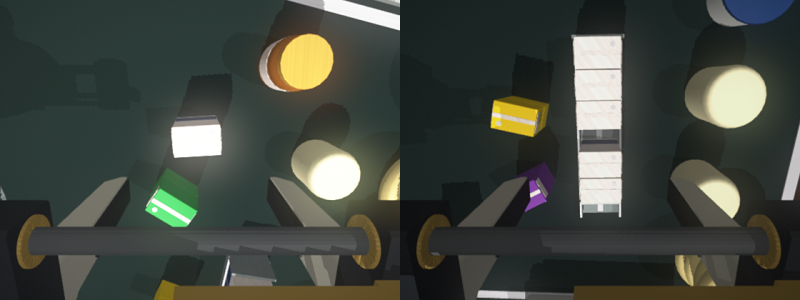

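The left wrist view shows the white carton at about (390,270) full-resolution, separate from the green one at (345,395). The right view shows the row, with the gap at about (282,195). I'll make one enlarged composite of the target and the rectified row.

```bash
python3 - <<'E'
from h import *
w=np.load("w2.npy",allow_pickle=True).item()
yaw=np.deg2rad(3.5); c=np.array([.5867,-.095]); ex=np.array([np.cos(yaw),np.sin(yaw)]); ey=np.array([-np.sin(yaw),np.cos(yaw)])
# rectified at z=.091: columns along -ey (0.5mm/px), rows along -ex
H=300/2;pts=[(-.06,.19),(.06,.19),(.06,-.19),(-.06,-.19)]
src=np.float32([proj(w,[*(c+a*ex+b*ey),.091]) for a,b in pts])
dst=np.float32([((.19-b)*2000,(.06-a)*2000) for a,b in pts])
r=cv2.warpPerspective(w["img"],cv2.getPerspectiveTransform(src,dst),(760,240),flags=cv2.INTER_CUBIC)
g=r[80:160].mean((0,2)); d=np.gradient(cv2.GaussianBlur(g[None],(0,0),1.5)[0])
k=[i for i in range(2,758) if abs(d[i])>4 and abs(d[i])==abs(d[i-2:i+3]).max()]
print([(round(.19-i/2000,4),round(d[i],1)) for i in k])
t=cv2.resize(cv2.imread("pics/w1.png")[130:330,180:440],(430,330))
o=np.zeros((580,760,3),np.uint8); o[:240]=r; o[245:575,:430]=t; cv2.imwrite("pics/c1.png",o)
E
```

```text
[(0.175, np.float64(5.4)), (0.1325, np.float64(30.0)), (0.092, np.float64(-23.3)), (0.0895, np.float64(21.8)), (0.0505, np.float64(-14.6)), (0.048, np.float64(14.9)), (0.0085, np.float64(-28.2)), (-0.007, np.float64(-7.6)), (-0.013, np.float64(8.4)), (-0.025, np.float64(25.6)), (-0.065, np.float64(-20.9)), (-0.067, np.float64(19.9)), (-0.083, np.float64(-4.5)), (-0.0855, np.float64(4.6)), (-0.109, np.float64(-11.8)), (-0.1235, np.float64(-18.7))]
```

View pics/c1.png

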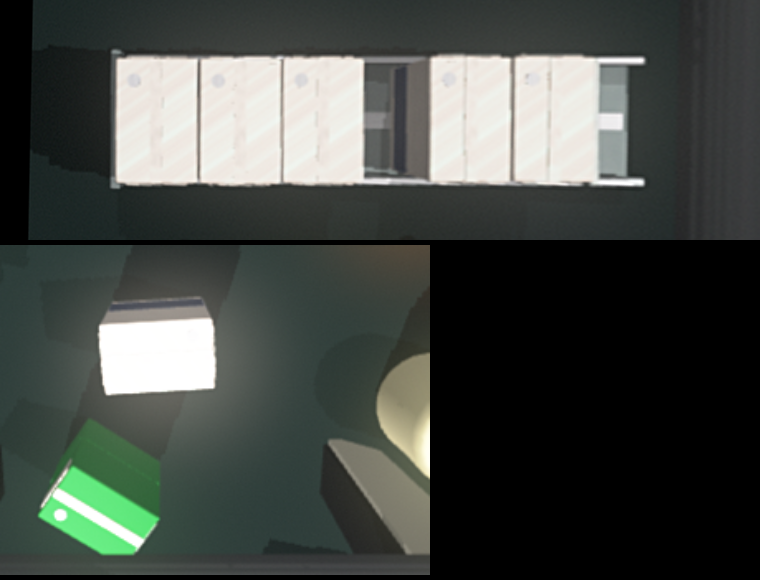

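This confirms the target: white with a navy band, while the green one is left alone. The gap measures 33.5 mm, the tray yaw is about 3.5°, and the row centreline fits. Now I'll open the gap with closed fingers.

```bash
cat >> h.py <<'E'
TY=np.deg2rad(3.5); C=np.array([.5867,-.095]); EX=np.array([np.cos(TY),np.sin(TY)]); EY=np.array([-np.sin(TY),np.cos(TY)])
def L(a,b,z): return [*(C+a*EX+b*EY),z]
def loc():
    o=bot.get_obs(); d=np.array(o["tool_pos"])[:2]-C
    return dict(t=round(o["t"],2),a=round(d@EX,4),b=round(d@EY,4),z=round(o["tool_pos"][2],4),F=np.round(o["wrist_force"],1).tolist(),w=round(o["width"],3))
E
python3 - <<'E'
from h import *
bot.move_gripper(0.0)
bot.reach(L(0,-.008,.13),down(np.pi/2+TY)); print(loc())
hit=bot.move_linear(L(0,-.008,.018),speed=.08,threshold=6); print(hit,loc())
if not hit:
    for b in (-.016,-.026,-.036): print(bot.move_linear(L(0,b,.018),speed=.03,threshold=15),loc())
    print(bot.move_linear(L(0,-.01,.018),speed=.05,threshold=6),loc())
    print(bot.move_linear(L(0,.012,.018),speed=.025,threshold=6),loc())
    bot.move_linear(L(0,-.016,.018),speed=.05); print(loc())
    bot.move_linear(L(0,-.016,.15),speed=.15); print(loc())
    cv2.imwrite("pics/top2.png",bot.grab_frame("top")["img"]); cv2.imwrite("pics/sc2.png",bot.grab_frame("scene")["img"][170:290,190:350])
E
python3 -c "
import cv2;a=cv2.imread('pics/sc2.png');cv2.imwrite('pics/sc2b.png',cv2.resize(a,None,fx=4,fy=4,interpolation=2))"
```

```text
{'t': 7.03, 'a': np.float64(0.0007), 'b': np.float64(-0.0081), 'z': np.float64(0.1319), 'F': [-0.2, 0.1, 0.6], 'w': 0.003}
False {'t': 8.57, 'a': np.float64(0.0003), 'b': np.float64(-0.0081), 'z': np.float64(0.0185), 'F': [-0.6, -0.5, 1.0], 'w': 0.007}
False {'t': 8.99, 'a': np.float64(-0.0), 'b': np.float64(-0.0163), 'z': np.float64(0.018), 'F': [-0.2, 0.3, -0.3], 'w': 0.002}
False {'t': 9.47, 'a': np.float64(-0.0), 'b': np.float64(-0.0263), 'z': np.float64(0.018), 'F': [0.4, 0.3, 0.9], 'w': 0.009}
False {'t': 9.96, 'a': np.float64(-0.0), 'b': np.float64(-0.0363), 'z': np.float64(0.018), 'F': [-0.0, 0.2, -0.0], 'w': 0.004}
False {'t': 10.62, 'a': np.float64(0.0), 'b': np.float64(-0.0099), 'z': np.float64(0.0181), 'F': [-0.0, 0.3, -0.8], 'w': 0.006}
True {'t': 11.18, 'a': np.float64(-0.0002), 'b': np.float64(0.0013), 'z': np.float64(0.0179), 'F': [0.8, -4.9, 3.1], 'w': 0.005}
{'t': 11.68, 'a': np.float64(-0.0001), 'b': np.float64(-0.0163), 'z': np.float64(0.0179), 'F': [-0.8, -0.0, -1.0], 'w': 0.008}
{'t': 12.72, 'a': np.float64(-0.0004), 'b': np.float64(-0.0159), 'z': np.float64(0.1488), 'F': [-0.2, 0.4, -0.1], 'w': 0.006}
```

View pics/sc2b.png

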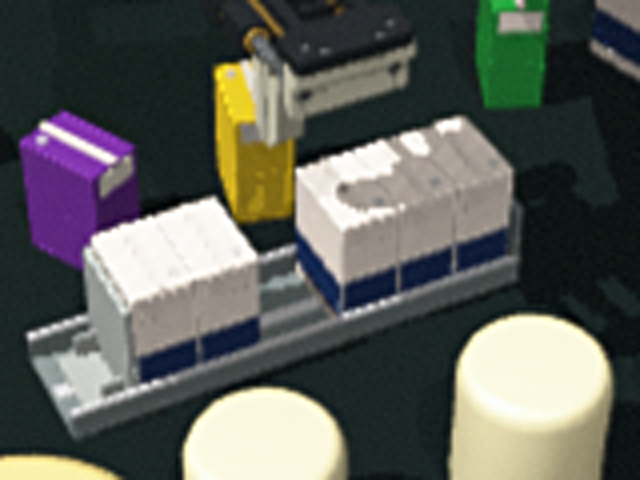

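The scene view shows row4, row5 and the stop shifted together and rows 1–3 upright. The gap is about 52 mm, running from b=−0.044 to +0.009. Now I'll grasp the loose carton.

```bash
python3 - <<'E'
from h import *
y=np.pi/2+np.deg2rad(16.8); p=[.4344,.2491]
bot.move_linear(L(0,-.016,.18)); bot.move_gripper(1.0)
bot.reach([*p,.16],down(y))
print(bot.move_linear([*p,.033],speed=.12,threshold=6),loc())
bot.move_gripper(0.0); print(loc())
bot.move_linear([*p,.10],speed=.1); print(loc())
bot.move_linear([*p,.19],speed=.15)
w=bot.grab_frame("wrist"); cv2.imwrite("pics/w3.png",w["img"])
bot.reach(L(0,-.0175,.19),down(np.pi/2+TY)); print(loc())
w=bot.grab_frame("wrist"); cv2.imwrite("pics/w4.png",w["img"])
s=bot.grab_frame("scene"); cv2.imwrite("pics/sc4.png",s["img"])
o=np.hstack([cv2.resize(w["img"],(400,300)),cv2.resize(s["img"][110:290,180:420],(400,300))]); cv2.imwrite("pics/c4.png",o)
E
```

```text
False {'t': 17.31, 'a': np.float64(-0.1306), 'b': np.float64(0.3529), 'z': np.float64(0.0338), 'F': [-0.2, 0.3, 0.3], 'w': 0.998}
{'t': 17.9, 'a': np.float64(-0.131), 'b': np.float64(0.3528), 'z': np.float64(0.0331), 'F': [-0.5, -1.0, 1.9], 'w': 0.675}
{'t': 18.72, 'a': np.float64(-0.1313), 'b': np.float64(0.3526), 'z': np.float64(0.0993), 'F': [0.2, -0.0, -1.7], 'w': 0.676}
{'t': 20.98, 'a': np.float64(0.0001), 'b': np.float64(-0.0165), 'z': np.float64(0.19), 'F': [-0.7, 0.3, -2.9], 'w': 0.674}
```

View pics/c4.png

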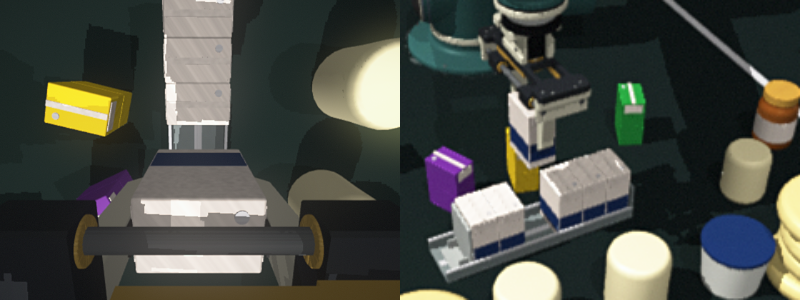

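Grip width is 62.8 mm, as expected, and the carton is held upright over the gap. Before lowering it I'll check the held carton's +y face in the wrist view: bottom edge at about row 210, top edge at about row 270.

```bash
python3 - <<'E'
from h import *
w=bot.grab_frame("wrist"); g=w["img"].mean(2)
col=cv2.GaussianBlur(g[:,275:300].mean(1)[:,None],(1,3),0)[:,0]; d=np.gradient(col)
def b(v,z): return (at_z(w,[280,v],z)[:2]-C)@EY
for v in range(160,300):
    if abs(d[v])>8 and abs(d[v])==abs(d[v-3:v+4]).max(): print(v,round(d[v],1),"b@bottom",round(b(v,.157),4),"b@top",round(b(v,.245),4),"b@row3top",round(b(v,.091),4))
print(loc())
E
```

```text
168 24.1 b@bottom 0.0262 b@top 0.0398 b@row3top 0.016
175 -50.3 b@bottom 0.0224 b@top 0.0377 b@row3top 0.011
213 -22.0 b@bottom 0.0011 b@top 0.0258 b@row3top -0.0175
232 20.6 b@bottom -0.0101 b@top 0.0196 b@row3top -0.0323
280 23.6 b@bottom -0.0396 b@top 0.0031 b@row3top -0.0717
298 -26.7 b@bottom -0.0513 b@top -0.0035 b@row3top -0.0872
{'t': 21.12, 'a': np.float64(0.0001), 'b': np.float64(-0.0164), 'z': np.float64(0.1902), 'F': [-0.4, 0.2, -2.5], 'w': 0.675}
```

Held offset is about −2 mm and clearance is about 5 mm each side. Lowering it gently.

```bash
python3 - <<'E'
from h import *
bot.move_linear(L(0,-.0153,.15),speed=.12)
h=bot.move_linear(L(0,-.0153,.043),speed=.08,threshold=6); print(h,loc())
if not h:
    print(bot.move_linear(L(0,-.0153,.0345),speed=.012,threshold=4),loc())
w=bot.grab_frame("wrist"); s=bot.grab_frame("scene")
o=np.hstack([cv2.resize(w["img"],(400,300)),cv2.resize(s["img"][170:290,190:350],(400,300))]); cv2.imwrite("pics/c5.png",o)
E
```

```text
False {'t': 23.09, 'a': np.float64(0.0003), 'b': np.float64(-0.0154), 'z': np.float64(0.0435), 'F': [-0.3, -0.2, -2.2], 'w': 0.678}
True {'t': 23.67, 'a': np.float64(-0.0), 'b': np.float64(-0.0153), 'z': np.float64(0.0361), 'F': [-0.3, 0.7, 5.1], 'w': 0.676}
```

View pics/c5.png

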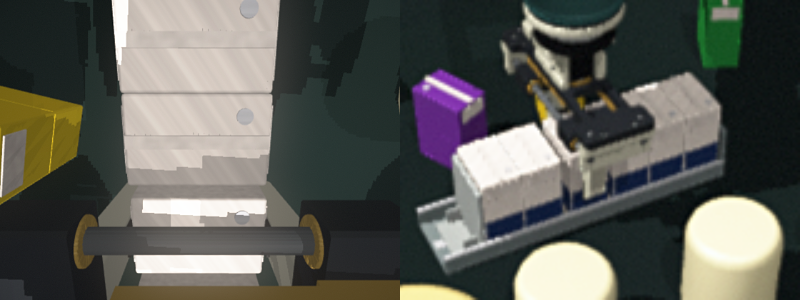

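The carton touched down at z=0.0361, right at the expected 0.036. I'll release it, then slide the stop back.

```bash
python3 - <<'E'
from h import *
bot.move_gripper(1.0); print(loc())
bot.move_linear(L(0,-.0153,.14),speed=.12); bot.move_gripper(0.0)
bot.reach(L(0,-.165,.14),down(np.pi/2+TY))
h=bot.move_linear(L(0,-.165,.028),speed=.1,threshold=6); print(h,loc())
if not h:
    h=bot.move_linear(L(0,-.118,.028),speed=.02,threshold=10); print(h,loc())
    bot.pause(.2); print(loc())
w=bot.grab_frame("wrist"); s=bot.grab_frame("scene")
o=np.hstack([cv2.resize(w["img"],(400,300)),cv2.resize(s["img"][170:290,190:350],(400,300))]); cv2.imwrite("pics/c6.png",o)
E
```

```text
{'t': 24.46, 'a': np.float64(-0.0006), 'b': np.float64(-0.0152), 'z': np.float64(0.0353), 'F': [-0.0, 0.4, 0.6], 'w': 0.996}
False {'t': 28.85, 'a': np.float64(0.0004), 'b': np.float64(-0.1652), 'z': np.float64(0.0288), 'F': [-0.3, 0.6, 0.5], 'w': 0.009}
True {'t': 30.57, 'a': np.float64(-0.0), 'b': np.float64(-0.1267), 'z': np.float64(0.0279), 'F': [0.2, -3.6, 2.4], 'w': 0.005}
{'t': 30.77, 'a': np.float64(-0.0001), 'b': np.float64(-0.1267), 'z': np.float64(0.0277), 'F': [0.8, -2.5, 1.4], 'w': 0.009}
```

View pics/c6.png

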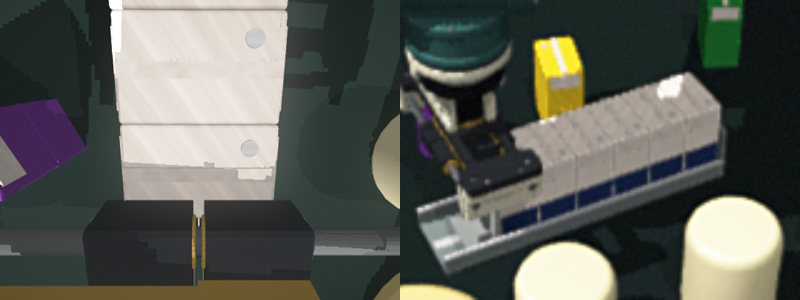

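The stop closed up at b=−0.1267 against a predicted −0.1265, and the force rose as the row met the wall. I'll back off and check from above.

```bash
python3 - <<'E'
from h import *
bot.move_linear(L(0,-.165,.028),speed=.08); bot.move_linear(L(0,-.165,.15),speed=.15)
bot.reach(L(0,-.09,.32),down(np.pi/2+TY)); bot.pause(.3)
w=bot.grab_frame("wrist"); s=bot.grab_frame("scene"); t=bot.grab_frame("top")
pts=[(-.06,.19),(.06,.19),(.06,-.19),(-.06,-.19)]
src=np.float32([proj(w,[*(C+a*EX+b*EY),.091]) for a,b in pts])
dst=np.float32([((.19-b)*2000,(.06-a)*2000) for a,b in pts])
r=cv2.warpPerspective(w["img"],cv2.getPerspectiveTransform(src,dst),(760,240),flags=cv2.INTER_CUBIC)
g=r[80:160].mean((0,2)); d=np.gradient(cv2.GaussianBlur(g[None],(0,0),1.5)[0])
print([(round(.19-i/2000,4),round(d[i])) for i in range(2,758) if abs(d[i])>4 and abs(d[i])==abs(d[i-2:i+3]).max()],loc())
for q in("honey_jar","cheese_a","litre","tub","row4_center"):
    print(q,[(np.round(a["xy"]).tolist(),np.round(at_z(s,a["xy"],0.047*(q[0]=="r"))[:2],3).tolist()) for a in bot.pinpoint(s,q)[:3]])
o=np.zeros((600,760,3),np.uint8); o[:240]=r; o[245:600,:473]=cv2.resize(s["img"][130:340,180:460],(473,355)); cv2.imwrite("pics/c7.png",o)
E
```

```text
[(0.0835, 55), (0.0525, -11), (0.0505, 11), (0.012, -10), (0.01, 10), (-0.029, -12), (-0.031, 11), (-0.07, -12), (-0.072, 12), (-0.1115, -5), (-0.114, -6), (-0.1205, -5), (-0.143, -19)] {'t': 33.68, 'a': np.float64(-0.0), 'b': np.float64(-0.0902), 'z': np.float64(0.3196), 'F': [-0.6, 0.9, 0.5], 'w': 0.007}
honey_jar [([399.0, 194.0], [0.533, 0.362]), ([307.0, 218.0], [0.524, 0.059])]
cheese_a [([259.0, 311.0], [0.771, -0.189]), ([321.0, 291.0], [0.774, -0.034]), ([386.0, 224.0], [0.632, 0.247])]
litre [([123.0, 212.0], [0.299, -0.402])]
tub [([380.0, 277.0], [0.793, 0.117])]
row4_center [([246.0, 239.0], [0.585, -0.146]), ([209.0, 221.0], [0.482, -0.208]), ([256.0, 206.0], [0.474, -0.074])]
```

View pics/c7.png

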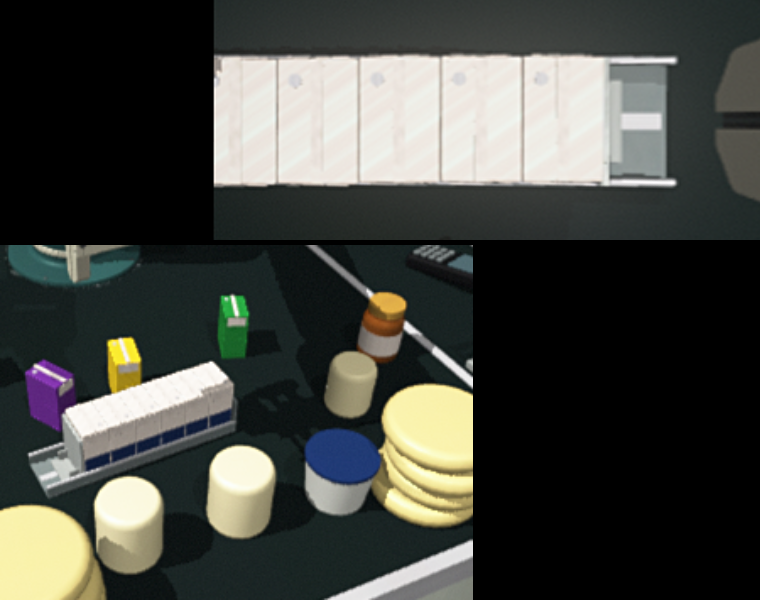

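Seams are at 40.5–41.5 mm pitch with the stop plate against the last carton. All six stand upright and the bystanders are unmoved.

```bash
python3 -c "
from h import *
bot.sign_off()"
```

```text
the job is handed in; nothing more can be done
```

The cream carton is in the row and the end stop is back up against it, so all six cartons stand upright and snug. I handed the job in at about 34 s, with the arm clear of everything.

**What I did:**
1. With closed fingers in the gap, I pushed row4, row5 and the stop along until the gap was about 52 mm. A light push on row3 (force change of 6 N) met firm resistance straight away.
2. I gripped the loose white carton by its 63 mm sides and lowered it in. It touched the tray floor at the expected height, and I released it there.
3. I slid the stop back until the force rose. It ended within 0.2 mm of where a packed row should put it.

**Last checks:**
- **Row:** the visible seams are 40.5–41.5 mm apart, a carton being 41 mm, and the stop plate is against the last carton. The closing overhead view cut off row1, so I judged that carton upright from the scene picture only.
- **Bystanders:** the jar, cheeses, litre carton, tub and the purple and yellow look-alikes measured within about 1 cm of before, within the networks' scatter. I checked the green look-alike by eye only, and it looks unmoved.

No check failed. While I held the carton, one view hinted at a tilt of about 1°; it isn't visible in the final pictures.

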